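Clear and open a push-to-open lid on the hall tidy

ROBOT

A 7-joint arm with a two-finger parallel gripper is mounted at the origin on the work surface. World frame = base frame: x ahead of the robot, y to its left, z up, the work surface at z = 0. Lengths are in mm, angles in rad, forces in N, time in s.
With the tool pointing down it reaches from about 400 to 875 mm from the base axis. Payload 4.4 kg.
Tool frame: the origin (TCP) lies at the very end of the fingers, on their centre line; the grasp point (between the pads) lies 19 mm behind it (ctrl.pinch_z is the z of the grasp point in the tool frame, in mm); z points along the fingers, x is the direction in which the jaws open and shut, and the axes are right-handed (so a half turn about z gives the same grasp; the last joint's range is limited). The gripper opens to 85 mm and grips with 20 to 120 N. Pads are 22 mm wide; open, the fingers measure 114 mm over their backs; the gripper's body (76 mm by 85 mm) begins 54 mm behind the grasp point. The pads swing forward as they close: fully open they stand 13 mm farther back than shut.
Start: joints at [-1.362, 0.628, 0.038, 1.517, -0.027, 0.996, -0.02], TCP at [176.356, 625.633, 231.313] pointing down, gripper open.
Joint ranges: [-3.06, 3.06], [-0.37, 2.12], [-1.25, 1.32], [0.18, 2.47], [-1.1, 4.24], [0.23, 1.98], [-2.94, 2.94]. Speed limits (rad/s): [2.57, 2.57, 3.14, 3.14, 3.14, 3.14, 3.14].

INTERFACE

Orientations are given as [roll, pitch, yaw] about the fixed x, y, z axes, in that order (R = Rz(yaw) Ry(pitch) Rx(roll)).
In Python, from cell import sensors, get_image, order, ctrl gives the robot as it stands.
- The arm moves only by the tool arm_command, never from a script. Its argument "rows" is a list that holds one entry, the list of rows, each a list of 6 numbers: the shift along the tool's x, y, z in mm, then the turn, a rotation vector about the tool's x, y, z in degrees. A call has 1 to 20 rows; each row is the pose to reach, as a shift and turn from the pose commanded when the call began, along the tool's axes at that moment; what a row does not reach only later rows make up. A row lasts 1/12 s, in which the tool goes at most 41.7 mm and 7.16 degrees, less where a joint would pass 70% of its speed; a pose out of reach is approached as far as the arm can. A call with a gripper value outside its range is refused whole. "claw" is the opening, from -1 (shut) to 1 (fully open), set as the call begins (left out, the last holds). The fingers move at their own pace and stop on an object; the grip force is fixed at half the most. Time passes only in rows, so rows that repeat a pose let the fingers close. It gives the time, the measured TCP pose, the force and the opening at its end, in the units of the state.
- sensors.read_state(): the state, without advancing time (a new reading comes with each control period).
- get_image(name): name is "side" or "top"; returns a dict with "pixels" (384x512x3 uint8, red, green, blue), "z_map" (384x512 float32, mm along the optical axis (not along the pixel's ray), 0 where there is no reading), "K" (3x3 intrinsics, pixels), "k1" (the pictures are not rectified: a ray, as slopes to the right and down, at radius r is drawn at 1 + k1 r^2 times it, then the intrinsics apply), "pose" (4x4, takes a point from camera to world coordinates). Camera axes: x right, y up, looking along -z (the intrinsics and any distortion apply to the point x, -y, -z); pixel columns grow to the right and rows downward; lengths in mm; the calibration is good to about 2 mm. A picture is of the moment at which its call begins.
- order.finish_job(): hands the job in, once; it reports no verdict.
The state is a dict: "clock": time; "qpos": joint angles; "qd": joint speeds; "tau": joint torques, N m; "eef_pos": TCP position; "tool_rot": TCP orientation; "force": force on the tool from outside, world axes, zero at the start; "torque": the same for the moment, N m; "width": finger opening in mm.
Only numpy, scipy, OpenCV 4.12 (cv2) and the standard library are available. Lean on these libraries where they do the work, as an engineer would, in place of code of your own. Each camera call takes 0.05 s, during which the arm holds its last target.

TASK

The spare key is in the hall tidy, under the lid that has the padlock lying on it. With your fingertips gently slide the padlock, without gripping or lifting it, until all of it is on the fixed middle strip, clear of both lids; then press that lid down at its front edge and let go, so that its catch releases and the spring lifts it ajar. Leave the bike light lying on the other, shut lid and everything else on the board as it is.

Things in the scene. Friction and masses are not known exactly. Their poses are not given: they have to be found in the camera images.
- tidy: Low fixed oak box, 180 mm deep (its x) by 400 mm wide (its y). Origin: centre of its underside; front = -x, nearest the robot. Top, three parts side by side, each full depth: fixed middle strip with cork inlay, y -69.5 to +69.5 mm, top at z = 75 mm; a lid at y +71.5 to +198.5 mm and one at y -198.5 to -71.5 mm, tops at z = 76 mm, 1 mm proud of the strip.
- lid_left (a joint): Angle (rad) of the lid on the tidy's +y side, 180 x 127 x 12 mm, hinged along its rear (+x) edge. 0: shut, held by its catch against a lifting spring. Pressed to about -0.012 (front edge 2 mm down) the catch lets go; stop at -0.03 (5 mm down). Pressing takes about 5 N at the front edge, 9 N at mid-depth, 2/3 of that under the padlock. Let go, it rises in 0.5 s to its stop at 0.40 and stays; it does not catch again.
- lid_right (a joint): The same for the identical lid on the tidy's -y side.
- lid_left_front (a point): Middle of the front top edge of the +y lid; moves with it. Shut: at x = -91, y = +135, z = 76 mm in the tidy's frame; ajar: about 70 mm higher.
- lid_right_front (a point): Middle of the front top edge of the -y lid; moves with it. Shut: at x = -91, y = -135, z = 76 mm in the tidy's frame; ajar: about 70 mm higher.
- padlock: Steel padlock lying flat on one of the two lids, about 0.2 to 0.4 kg: a body 40 mm (its x) by 48 mm (its y) by 18 mm high, and a shackle of 8 mm bar, 40 mm wide, pulled open and reaching from the body along -x to 54 mm from the origin. Origin: centre of the underside of the body part, on which it rests (centre of mass 5 mm to -x). Its -x (shackle) points to the tidy's front within 0.4 rad.
- padlock_bow (a point): Middle of the bar at the crown of the padlock's shackle, 50 mm from the padlock's origin along its -x, 9 mm above its underside.
- bike_light: Plastic bike light, 58 x 34 x 26 mm, lying on the other lid. To be left there. Origin: centre of its underside.
- egg_cup: Ceramic egg cup, 50 mm across, 64 mm high, standing in front of the tidy. Leave alone. Origin: centre of its underside.
- bottle_opener: Flat chrome bottle opener, 130 mm long, 5 mm thick, lying in front of the tidy on its -y side. Leave alone. Origin: on the underside, 45 mm from the plain end.
- polish_tin: Round shoe-polish tin, 76 mm across, 28 mm high, beside the tidy on its +y side. Leave alone. Origin: centre of its underside.
- torch: Aluminium torch standing on its 38 mm head, 122 mm high, behind the tidy. Leave alone. Origin: centre of its underside.
- jam_jar: Glass jar with a lid, 66 mm across, 85 mm high, behind the tidy. Leave alone. Origin: centre of its underside.
Not all that is in view belongs to the job. Of the things that look like the padlock, the largest one is meant.

How it is judged (in metres and radians):
On the way, in this order (a step that is already met when the one before it is completed fails the run):
1. the padlock rests wholly on the middle strip while both lids are still shut (y of padlock in the frame of tidy between -0.046 and 0.046 m and y of padlock_bow in the frame of tidy between -0.066 and 0.066 m and x of padlock in the frame of tidy between -0.07 and 0.07 m and x of padlock_bow in the frame of tidy between -0.086 and 0.086 m and angle between padlock's own z axis and vertical below 0.05 rad and height (world z) of padlock between 0.072 and 0.0785 m and linear speed of padlock below 0.01 m/s and value of joint each of lid_left, lid_right below 0.02 rad), for 0.2 s.
2. the lid it lay on has been pressed and has sprung ajar, the other is shut under the bike light (((value of joint lid_left above 0.34 rad and value of joint lid_right below 0.02 rad and y of bike_light in the frame of tidy below -0.07 m) or (value of joint lid_right above 0.34 rad and value of joint lid_left below 0.02 rad and y of bike_light in the frame of tidy above 0.07 m))), for 0.2 s.
At the end, for the whole second after the job is handed in: The padlock lies flat and still on the middle strip, within its edges (origin within 46 mm, shackle crown within 66 mm of the centre line); the lid it lay on is ajar (over 0.34 rad); the other is shut (under 0.02 rad) with the bike light on it, moved less than 20 mm (y of padlock in the frame of tidy between -0.046 and 0.046 m and y of padlock_bow in the frame of tidy between -0.066 and 0.066 m and x of padlock in the frame of tidy between -0.07 and 0.07 m and x of padlock_bow in the frame of tidy between -0.086 and 0.086 m and angle between padlock's own z axis and vertical below 0.05 rad and height (world z) of padlock between 0.072 and 0.0785 m and linear speed of padlock below 0.01 m/s and ((value of joint lid_left above 0.34 rad and value of joint lid_right below 0.02 rad and y of bike_light in the frame of tidy below -0.07 m) or (value of joint lid_right above 0.34 rad and value of joint lid_left below 0.02 rad and y of bike_light in the frame of tidy above 0.07 m)) and distance of bike_light from where it was at the start of the episode below 0.02 m and linear speed of bike_light below 0.02 m/s); the robot touches nothing.
It fails at once if the padlock is lifted (over 10 mm above the lids), tipped or knocked off the tidy (height (world z) of padlock above 0.086 m or angle between padlock's own z axis and vertical above 0.3 rad or height (world z) of padlock below 0.06 m).
It fails at once if the padlock is gripped or shoved hard (over 15 N from the fingers) (contact force between the fingers and padlock above 15 N).
It fails at once if a lid opens with the padlock or the bike light still on it ((value of joint lid_left above 0.05 rad and y of any of padlock, bike_light in the frame of tidy above 0.07 m) or (value of joint lid_right above 0.05 rad and y of any of padlock, bike_light in the frame of tidy below -0.07 m)).
It fails at once if the tidy is pressed with more than 40 N (contact force between the fingers and tidy above 40 N).
It fails at once if the bike light is moved over 20 mm or lifted, or another thing on the board is moved over 25 mm or tipped (distance of bike_light from where it was at the start of the episode above 0.02 m or height (world z) of bike_light above 0.086 m or distance of any of egg_cup, bottle_opener, polish_tin, torch, jam_jar from where it was at the start of the episode above 0.025 m or angle between any of egg_cup, bottle_opener, polish_tin, torch, jam_jar's own z axis and vertical above 0.3 rad).
It also fails if it takes over 54 s, if anything falls off the work surface, if the arm or the gripper's body presses on something with over 40 N, if the wrist force passes 120 N, or if a joint passes its speed limit or range.

## Working session

There is one attempt and no reset: what is moved stays moved. The work goes in short steps, Python scripts to look and compute and a tool call to move; the robot and the scene stay as the last step left them, time stands still between calls to the robot, and variables do not carry over. Pictures are saved under pics/ and viewed, and the job is handed in when it is done.

Besides the shell and the picture viewer there is one more tool, called after ">>>" by a JSON object that holds its "fn" and its "kwargs". arm_command: Moves the arm, as the interface text tells. Its arguments: {"type":"object","properties":{"rows":{"type":"array","items":{"type":"array","items":{"type":"array","items":{"type":"number"}}}},"claw":{"type":"number"}},"required":["rows"]}

```bash
mkdir -p pics; ls
cat > h.py <<'E'
import numpy as np,cv2
from cell import sensors,get_image,order,ctrl
def save(im,name,crop=None,s=1):
    p=im['pixels'][:,:,::-1]
    if crop: x0,y0,x1,y1=crop; p=p[y0:y1,x0:x1]
    cv2.imwrite('pics/'+name,cv2.resize(p,None,fx=s,fy=s,interpolation=cv2.INTER_CUBIC))
def rays(im,uv):
    uv=np.asarray(uv,float).reshape(-1,2);K=im['K']
    d=np.c_[(uv[:,0]-K[0,2])/K[0,0],(uv[:,1]-K[1,2])/K[1,1]]
    s=d.copy()
    for _ in range(30): s=d/(1+im['k1']*(s**2).sum(1,keepdims=True))
    v=np.c_[s[:,0],-s[:,1],-np.ones(len(s))]
    return v
def onplane(im,uv,z):
    v=rays(im,uv);P=im['pose'];w=v@P[:3,:3].T;o=P[:3,3]
    return o+w*((z-o[2])/w[:,2])[:,None]
def bydepth(im,uv):
    uv=np.asarray(uv).reshape(-1,2);v=rays(im,uv);z=im['z_map'][uv[:,1].astype(int),uv[:,0].astype(int)]
    return (v*z[:,None])@im['pose'][:3,:3].T+im['pose'][:3,3]
def proj(im,p):
    p=np.asarray(p,float).reshape(-1,3);P=im['pose'];c=(p-P[:3,3])@P[:3,:3]
    s=np.c_[c[:,0]/-c[:,2],-c[:,1]/-c[:,2]];s=s*(1+im['k1']*(s**2).sum(1,keepdims=True));K=im['K']
    return np.c_[s[:,0]*K[0,0]+K[0,2],s[:,1]*K[1,1]+K[1,2]]
E
python3 - <<'E'
from h import *
for n in('top','side'):
    im=get_image(n);save(im,n+'0.png',s=1.5);print(n,im['pose'].round(3).tolist(),im['K'].tolist(),im['k1'])
s=sensors.read_state();print(s,ctrl.pinch_z)
E
```

```text
pics
top [[0.025, 0.982, -0.186, 411.083], [-1.0, 0.022, -0.02, 14.757], [-0.016, 0.186, 0.982, 1003.555], [0.0, 0.0, 0.0, 1.0]] [[379.11889399942305, 0.0, 258.3506772219053], [0.0, 379.11889399942305, 191.45342377284678], [0.0, 0.0, 1.0]] -0.02461955820408159
side [[0.81, 0.363, -0.461, 114.533], [-0.586, 0.49, -0.645, -606.974], [-0.008, 0.793, 0.61, 673.393], [0.0, 0.0, 0.0, 1.0]] [[373.5453538772881, 0.0, 262.38343524990586], [0.0, 373.5453538772881, 191.4408582623828], [0.0, 0.0, 1.0]] -0.05301101969492345
{'clock': 0.1, 'qpos': array([-1.36177673,  0.62925447,  0.03843648,  1.51824553, -0.02699295,
        0.99626909, -0.02000967]), 'qd': array([ 6.66219447e-04, -2.37911788e-03, -2.22770175e-04, -2.60147805e-03,
        2.15078477e-03, -2.30892663e-04, -1.16751521e-05]), 'tau': array([ 3.23365486e-03, -5.64536297e+01,  1.23053379e+00, -1.93973422e+01,
        1.12767558e-02,  5.36938605e-03,  3.26273562e-05]), 'eef_pos': array([176.21398775, 625.10041379, 230.4875237 ]), 'tool_rot': array([3.14157565e+00, 1.65866224e-03, 1.29597809e+00]), 'force': array([-0.75633585,  0.42159497,  0.12061352]), 'torque': array([ 0.01250653, -0.03092241, -0.02991339]), 'width': 84.94699201520609} -18.700000000000003
```

View pics/top0.png

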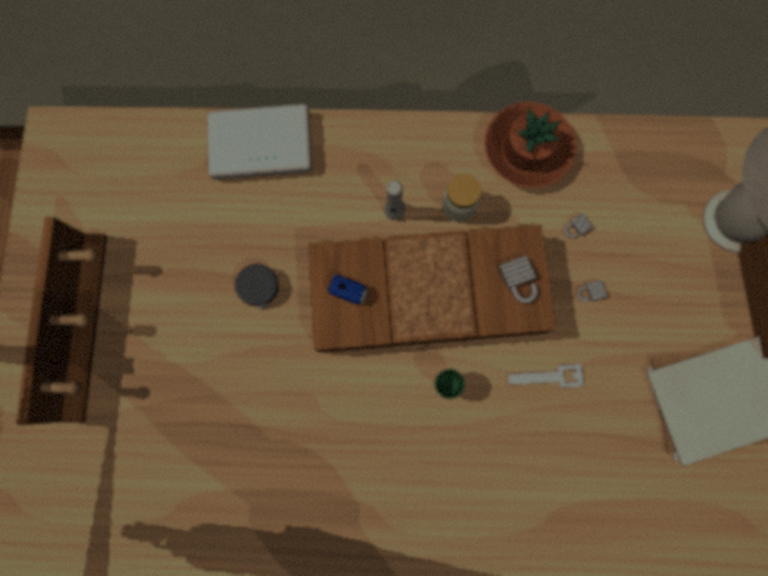

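View pics/side0.png

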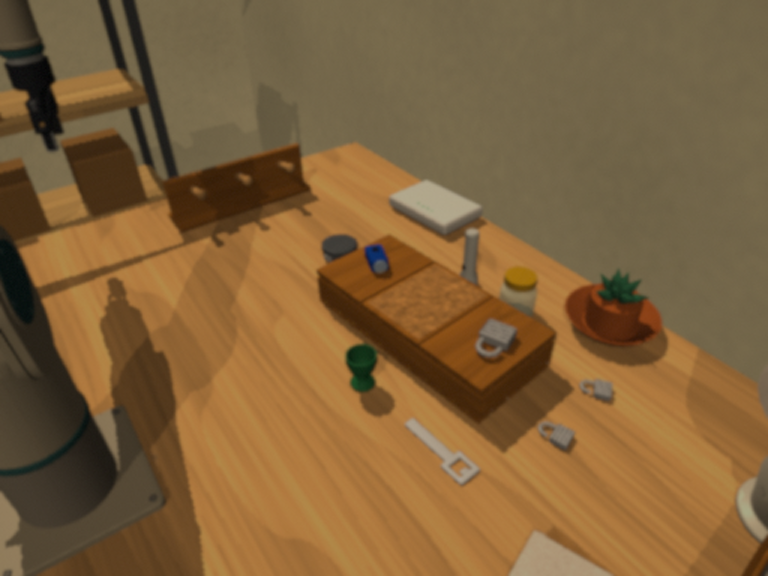

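Top view, 768-px picture. Padlock candidates are the one on the right-hand (-y) lid at (520,278), a small one at (580,226) and a small one at (593,290), both on the table. The largest is the one on the -y lid. The bike light is at (348,289) on the +y lid. I'll check with a close crop and measure.

Run:
```python
from h import *
im=get_image('top');save(im,'c1.png',(195,140,400,245),3.9)
p=im['pixels'].astype(int)
hsv=cv2.cvtColor(im['pixels'],cv2.COLOR_RGB2HSV)
# depth: tidy top mask
H,W=im['z_map'].shape
uv=np.stack(np.meshgrid(np.arange(W),np.arange(H)),-1).reshape(-1,2)
P=bydepth(im,uv);P3=P.reshape(H,W,3)
z=P3[:,:,2]
m=((z>60)&(z<115)).astype(np.uint8);m[im['z_map']==0]=0
m[:, :200]=0;m[:,372:]=0;m[:150]=0;m[236:]=0
m=cv2.morphologyEx(m,cv2.MORPH_OPEN,np.ones((5,5)))
c=max(cv2.findContours(m,0,1)[0],key=cv2.contourArea)
r=cv2.minAreaRect(onplane(im,c.reshape(-1,2),75)[:,:2].astype(np.float32));print('tidy',r)
print('z strip',np.median(z[185:200,275:300]))
# padlock: gray low saturation
s=hsv[:,:,1]; mm=((s<70)&(m>0)).astype(np.uint8)
n,l,st,ce=cv2.connectedComponentsWithStats(mm)
for i in range(1,n):
    if st[i,4]>20: print(st[i],ce[i],onplane(im,ce[i],90)[0])
mb=((hsv[:,:,0]>100)&(hsv[:,:,0]<130)&(s>120)&(m>0)).astype(np.uint8)
n,l,st,ce=cv2.connectedComponentsWithStats(mb)
for i in range(1,n):
    if st[i,4]>20: print('light',st[i],ce[i],onplane(im,ce[i],98)[0])
cv2.imwrite('pics/m1.png',cv2.resize(mm[140:245,195:400]*255,None,fx=3.9,fy=3.9,interpolation=0))
```

```text
tidy ((592.4736938476562, -35.6861572265625), (183.6619110107422, 397.254150390625), 6.128374099731445)
z strip 75.07511505350828
[333 171  25  31 425] [345.84235294 184.34117647] [ 606.65722988 -180.72558191   90.        ]
[239 192   6  11  24] [242.125      196.95833333] [569.52696806  73.03987614  90.        ]
light [220 184  23  18 261] [230.77777778 192.42911877] [578.70160062 100.53359801  98.        ]
```

View pics/c1.png

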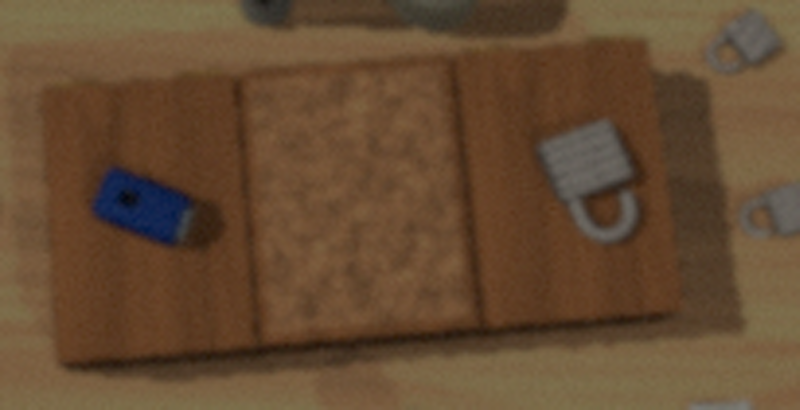

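View pics/m1.png

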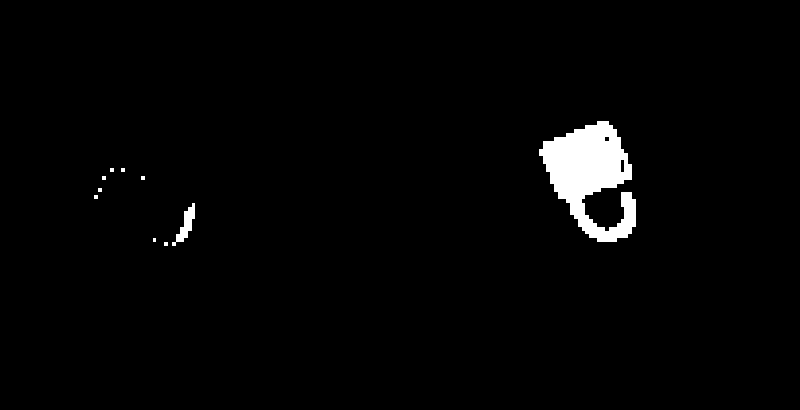

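```bash
cat >> h.py <<'E'
def T(yaw,o): 
    c,s=np.cos(yaw),np.sin(yaw); return lambda p:(np.asarray(p)[...,:2]-o)@np.array([[c,-s],[s,c]])
E
python3 - <<'E'
from h import *
im=get_image('top')
f=lambda L:np.array(L)/3.9+[195,140]-0.5+0.13
g=onplane(im,f([(241,82),(260,342),(455,62),(480,325),(45,88),(650,40),(62,363),(678,314)]),75)[:,:2]
print(g.round(1))
for a,b in((0,1),(2,3),(6,4),(7,5)):
    d=g[a]-g[b]; d=d*np.sign(d[0]);print('x-edge yaw',np.arctan2(d[1],d[0]))
for a,b in((4,5),(6,7)):
    d=g[a]-g[b];print('y-edge yaw',np.arctan2(-d[0],d[1]),np.linalg.norm(d))
print('mid',g[4:].mean(0),g[:4].mean(0))
b=onplane(im,f([(538,148),(608,120),(635,178),(562,200)]),94)[:,:2]
print(b.round(1),b.mean(0))
cr=onplane(im,f([(610,236)]),85)[0,:2];print('crown',cr)
o=b.mean(0);d=o-cr;print(np.linalg.norm(d),np.arctan2(d[1],d[0]))
for e in((1,0),(2,3),(0,3),(1,2)):
  d=b[e[0]]-b[e[1]];print(np.linalg.norm(d),np.arctan2(d[1],d[0]))
# side view cross check
s=get_image('side');save(s,'s1.png',(200,145,385,290),4)
pts=[(*o,94),(*cr,85)]+[(*q,76) for q in g[4:]]
print('side px',((proj(s,pts)-[200,145])*4).round(0).tolist())
E
```

```text
[[ 666.2   40.9]
 [ 497.7   24.5]
 [ 682.6  -97.9]
 [ 511.6 -113.4]
 [ 659.6  168.3]
 [ 700.2 -224.8]
 [ 481.5  148.5]
 [ 521.4 -237.8]]
x-edge yaw 0.09669753654746772
x-edge yaw 0.090635509441983
x-edge yaw 0.11063919337720632
x-edge yaw 0.07264417037858582
y-edge yaw 0.10298965788283931 395.1919866076464
y-edge yaw 0.10271302504314034 388.38125147449585
mid [590.67577695 -36.45695543] [589.54471905 -36.48697547]
[[ 622.  -147.7]
 [ 641.1 -192. ]
 [ 604.1 -208.2]
 [ 589.  -162.3]] [ 614.08668219 -177.53492199]
crown [ 568.44175934 -193.81372064]
48.46089421052375 0.3425777675936355
48.293630144283924 -1.1641823169894236
48.29920506359731 -1.2538036726712352
36.08240635658509 0.41652558531602696
40.40383694681576 0.4108057787007717
side px [[522.0, 303.0], [482.0, 363.0], [238.0, 46.0], [680.0, 310.0], [43.0, 142.0], [472.0, 459.0]]
```

View pics/s1.png

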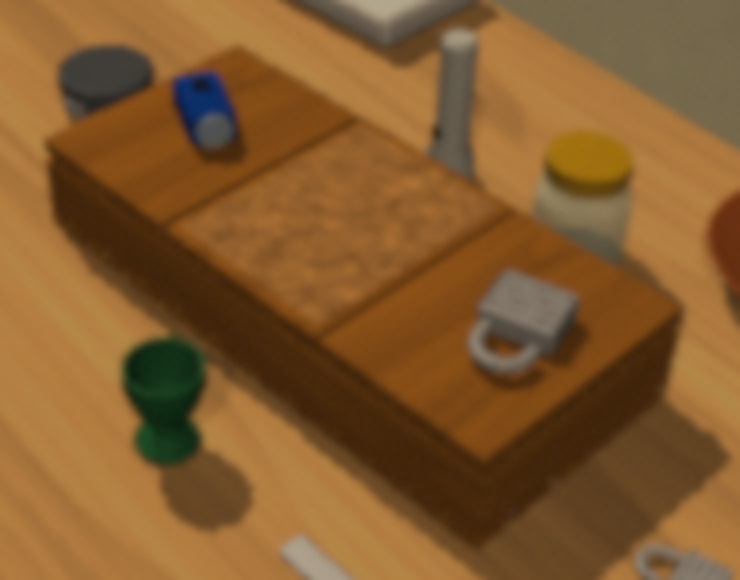

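Both views agree on the padlock. It lies on the -y lid with its origin near tidy (10,-143) mm, turned about 0.26 rad from the tidy; the bike light is on the +y lid. Plan: shut the fingers (a flat face 29 mm wide), set them down beside the padlock on its -y side, and push it along the tidy's +y.

```bash
cat >> h.py <<'E'
from scipy.spatial.transform import Rotation as Ro
O=np.array([590.,-36.5]);YAW=0.10
def w(x,y,z): c,s=np.cos(YAW),np.sin(YAW); return np.array([O[0]+c*x-s*y,O[1]+s*x+c*y,z])
tf=T(YAW,O)
def go(x,y,z,yaw=YAW):
    s=sensors.read_state();R=Ro.from_euler('xyz',s['tool_rot']);G=Ro.from_euler('xyz',[np.pi,0,yaw])
    print('now tidy',tf(s['eef_pos']).round(1),s['eef_pos'].round(1),s['tool_rot'].round(3),'t',s['clock'],'F',s['force'].round(1),'w',s['width'])
    print('shift',R.inv().apply(w(x,y,z)-s['eef_pos']).round(1),'turn',np.degrees((R.inv()*G).as_rotvec()).round(1))
E
python3 -c "
from h import *
go(5,-200,130)"
```

```text
now tidy [-345.6  699.9] [176.3 625.4 230.9] [3.142e+00 1.000e-03 1.296e+00] t 0.25 F [-0.2 -0.1  0.2] w 85.0380172602939
shift [-709.   655.7  101.5] turn [ 0.   0.  68.5]
```

>>> {"fn": "arm_command", "kwargs": {"rows": [[[-35, 33, 0, 0, 0, 3.5], [-70, 65, 0, 0, 0, 7], [-105, 98, 0, 0, 0, 10.5], [-140, 130, 0, 0, 0, 14], [-175, 163, 0, 0, 0, 17.5], [-210, 195, 0, 0, 0, 21], [-245, 228, 0, 0, 0, 24.5], [-280, 260, 0, 0, 0, 28], [-315, 293, 0, 0, 0, 31.5], [-350, 325, 0, 0, 0, 35], [-385, 358, 0, 0, 0, 38.5], [-420, 390, 0, 0, 0, 42], [-455, 423, 0, 0, 0, 45.5], [-490, 455, 0, 0, 0, 49], [-525, 488, 0, 0, 0, 52.5], [-560, 520, 0, 0, 0, 56], [-595, 553, 0, 0, 0, 59.5], [-630, 585, 0, 0, 0, 63], [-665, 618, 0, 0, 0, 66], [-709, 656, 0, 0, 0, 68.5]]], "claw": -1}}

```text
clock: 1.92
eef_pos: [556.9, -117.9, 231.3]
tool_rot: [-3.141, -0.0, 0.098]
force: [1.0, 1.1, 0.5]
width: 0.0
```

>>> {"fn": "arm_command", "kwargs": {"rows": [[[0, 0, 0, 0, 0, 0], [0, 0, 0, 0, 0, 0], [0, 0, 0, 0, 0, 0]]]}}

```text
clock: 2.17
eef_pos: [555.7, -115.5, 230.9]
tool_rot: [-3.14, 0.001, 0.101]
force: [0.9, 1.2, -0.5]
width: -0.3
```

```bash
python3 -c "
from h import *
go(5,-200,110)
im=get_image('top');save(im,'t2.png',(195,110,400,245),3.9)"
```

```text
now tidy [-42.  -75.2] [ 555.7 -115.5  230.9] [-3.14e+00  1.00e-03  1.01e-01] t 2.1667 F [ 0.9  1.2 -0.5] w -0.34731869249489716
shift [ 47.1 125.  120.7] turn [-0.1  0.1  0. ]
```

>>> {"fn": "arm_command", "kwargs": {"rows": [[[12, 31, 0, 0, 0, 0], [24, 62, 0, 0, 0, 0], [36, 94, 0, 0, 0, 0], [47, 125, 0, 0, 0, 0], [47, 125, 25, 0, 0, 0], [47, 125, 50, 0, 0, 0], [47, 125, 75, 0, 0, 0], [47, 125, 100, 0, 0, 0], [47, 125, 120, 0, 0, 0], [47, 125, 120, 0, 0, 0], [47, 125, 120, 0, 0, 0]]]}}

```text
clock: 3.13
eef_pos: [615.1, -233.5, 110.7]
tool_rot: [-3.14, 0.002, 0.103]
force: [-0.5, 0.2, 1.3]
width: 0.3
```

```bash
python3 -c "
from h import *
go(5,-195,81)
im=get_image('top');save(im,'t3.png',(300,130,400,245),5)
im=get_image('side');save(im,'s3.png',(260,160,400,290),4)
print((proj(im,sensors.read_state()['eef_pos'])-[260,160])*4)"
```

```text
now tidy [   5.3 -198.5] [ 615.1 -233.5  110.7] [-3.14e+00  2.00e-03  1.03e-01] t 3.1333 F [-0.5  0.2  1.3] w 0.30223125544771673
shift [-0.2 -3.5 29.7] turn [-0.1  0.1  0.2]
[[363.36393529 271.89490333]]
```

View pics/s3.png

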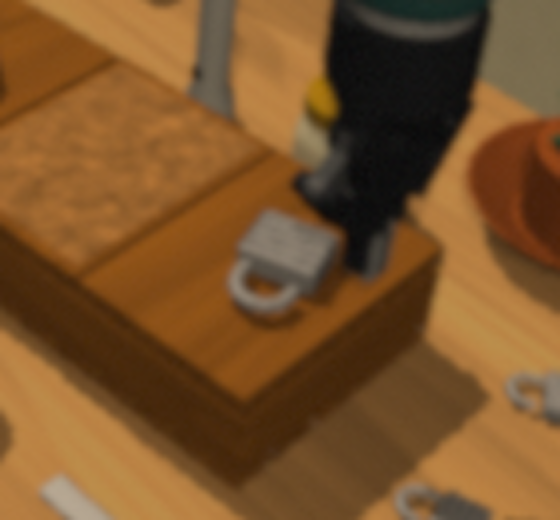

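View pics/t3.png

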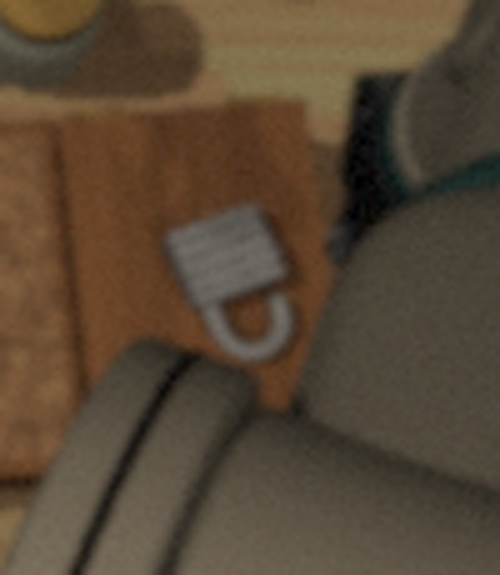

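The side view shows the fingertip at about (370,270), just beyond the padlock body (285,245). Next I lower it and start the push.

>>> {"fn": "arm_command", "kwargs": {"rows": [[[0, 0, 10, 0, 0, 0], [0, 0, 20, 0, 0, 0], [0, 0, 26, 0, 0, 0], [0, 0, 29.5, 0, 0, 0], [0, 0, 29.5, 0, 0, 0], [0, -3, 29.5, 0, 0, 0], [0, -6, 29.5, 0, 0, 0], [0, -9, 29.5, 0, 0, 0], [0, -11, 29.5, 0, 0, 0], [0, -13, 29.5, 0, 0, 0], [0, -15, 29.5, 0, 0, 0], [0, -17, 29.5, 0, 0, 0], [0, -19, 29.5, 0, 0, 0], [0, -21, 29.5, 0, 0, 0], [0, -23, 29.5, 0, 0, 0], [0, -25, 29.5, 0, 0, 0], [0, -27, 29.5, 0, 0, 0], [0, -29, 29.5, 0, 0, 0], [0, -31, 29.5, 0, 0, 0], [0, -33, 29.5, 0, 0, 0]]]}}

```text
clock: 4.9
eef_pos: [612.1, -203.0, 81.9]
tool_rot: [3.141, -0.0, 0.1]
force: [-0.9, -2.6, 0.9]
width: -0.2
```

```bash
python3 -c "
from h import *
go(5,-35,81)
im=get_image('top');save(im,'t4.png',(300,130,400,245),5)
im=get_image('side');save(im,'s4.png',(260,160,400,290),4)"
```

```text
now tidy [   5.4 -167.8] [ 612.1 -203.    81.9] [ 3.141 -0.     0.1  ] t 4.9 F [-0.9 -2.6  0.9] w -0.22209110152141187
shift [  -0.4 -132.8    0.8] turn [ 0. -0.  0.]
```

View pics/s4.png

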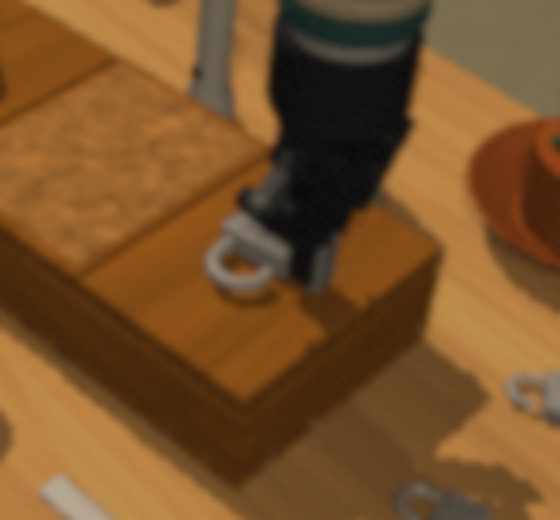

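View pics/t4.png

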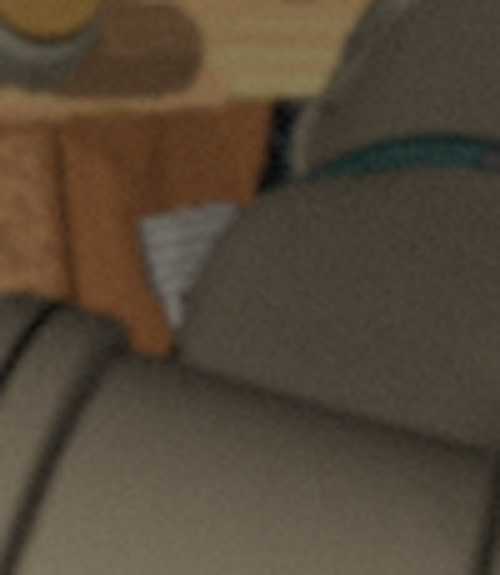

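The padlock is sliding with about 2.7 N and turning toward square. I'll keep pushing.

>>> {"fn": "arm_command", "kwargs": {"rows": [[[0, -2, 0, 0, 0, 0], [0, -4.5, 0, 0, 0, 0], [0, -7, 0, 0, 0, 0], [0, -9.5, 0, 0, 0, 0], [0, -12, 0, 0, 0, 0], [0, -14.5, 0, 0, 0, 0], [0, -17, 0, 0, 0, 0], [0, -19.5, 0, 0, 0, 0], [0, -22, 0, 0, 0, 0], [0, -24.5, 0, 0, 0, 0], [0, -27, 0, 0, 0, 0], [0, -29.5, 0, 0, 0, 0], [0, -32, 0, 0, 0, 0], [0, -34.5, 0, 0, 0, 0], [0, -37, 0, 0, 0, 0], [0, -39.5, 0, 0, 0, 0], [0, -42, 0, 0, 0, 0], [0, -44.5, 0, 0, 0, 0], [0, -47, 0, 0, 0, 0], [0, -49, 0, 0, 0, 0]]]}}

```text
clock: 6.67
eef_pos: [607.1, -153.7, 81.7]
tool_rot: [-3.141, 0.0, 0.101]
force: [-0.6, -3.1, 1.2]
width: -0.2
```

```bash
python3 -c "
from h import *
go(5,-35,81)
im=get_image('top');save(im,'t5.png',(270,130,400,245),5)
im=get_image('side');save(im,'s5.png',(230,150,390,290),4)"
```

```text
now tidy [   5.3 -118.4] [ 607.1 -153.7   81.7] [-3.141  0.     0.101] t 6.6667 F [-0.6 -3.1  1.2] w -0.1576662416411612
shift [ -0.3 -83.4   0.8] turn [-0.  0.  0.]
```

View pics/s5.png

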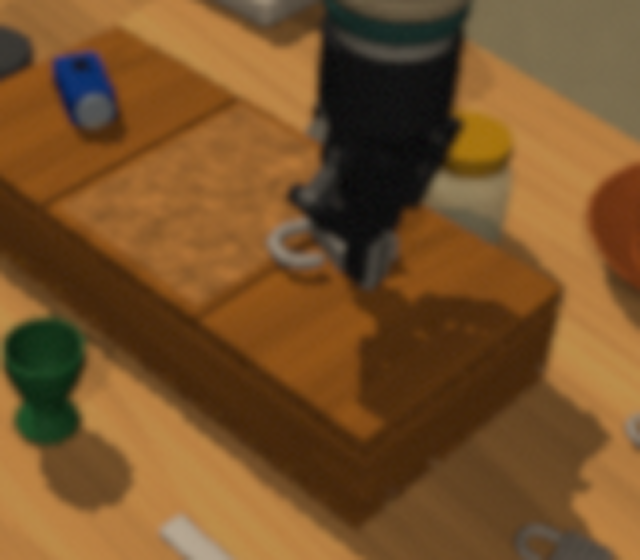

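View pics/t5.png

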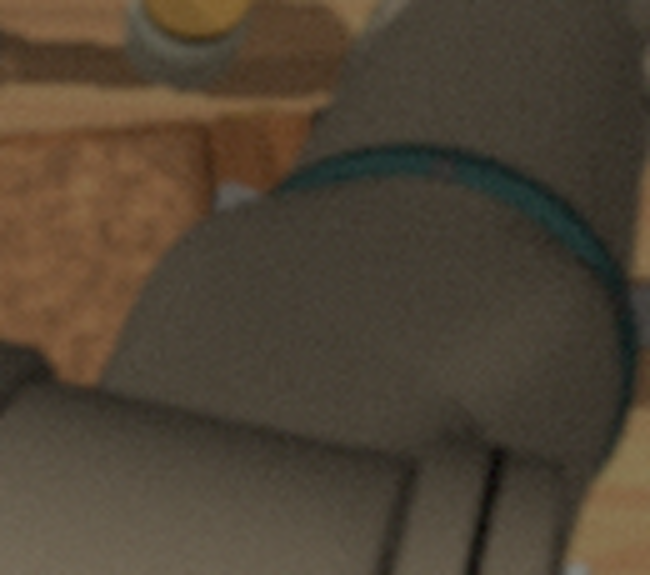

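```bash
python3 -c "
from h import *
im=get_image('side')
print(tf(onplane(im,np.array([(300,268),(275,243),(300,215)])/4+[230,150],85)).round(1))
"
```

```text
[[-16.8 -87.6]
 [-11.3 -61.8]
 [ 19.4 -53.7]]
```

The side view (s5) shows the shackle at about (290,245), pointing more sideways than expected, so the padlock seems to be turning past square. I'll back off to look.

>>> {"fn": "arm_command", "kwargs": {"rows": [[[0, 4, 0, 0, 0, 0], [0, 10, 0, 0, 0, 0], [0, 20, -10, 0, 0, 0], [0, 40, -25, 0, 0, 0], [0, 65, -40, 0, 0, 0], [0, 95, -40, 0, 0, 0], [0, 120, -40, 0, 0, 0], [0, 120, -40, 0, 0, 0]]]}}

```text
clock: 7.48
eef_pos: [618.2, -283.4, 123.6]
tool_rot: [3.134, -0.001, 0.092]
force: [0.2, -1.5, -0.0]
width: -0.2
```

```bash
python3 -c "
from h import *
go(5,-35,81)
im=get_image('top');save(im,'t6.png',(270,130,400,245),5)
im=get_image('side');save(im,'s6.png',(230,150,390,290),4)"
```

```text
now tidy [   3.4 -248.5] [ 618.2 -283.4  123.6] [ 3.134e+00 -1.000e-03  9.200e-02] t 7.4833 F [ 0.2 -1.5 -0. ] w -0.23721538551947177
shift [-1.000e-01 -2.138e+02  4.100e+01] turn [ 0.5 -0.1 -0.4]
```

View pics/s6.png

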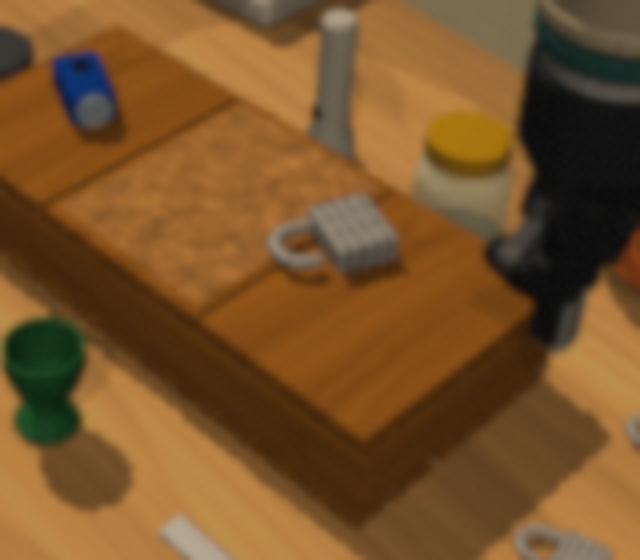

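View pics/t6.png

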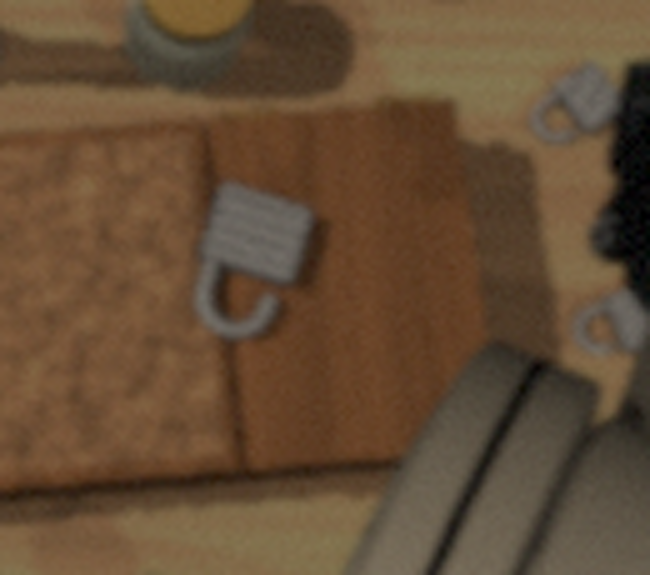

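```bash
cat >> h.py <<'E'
def lock(im,cs,cr,off,s,zt=93):
    f=lambda L:(np.array(L,float)+.5)/s+off-.5
    b=tf(onplane(im,f(cs),zt));c=tf(onplane(im,f([cr]),zt-9))[0];o=b.mean(0);d=o-c
    print('corners',b.round(1).tolist(),'origin',o.round(1),'crown',c.round(1),'len',np.linalg.norm(d).round(1),'yaw',np.arctan2(d[1],d[0]).round(2))
    e=b[0]-b[1];e2=b[3]-b[2];print('yaw by sides',np.arctan2(-e[0],e[1]).round(2),np.arctan2(-e2[0],e2[1]).round(2))
E
python3 -c "
from h import *
im=get_image('top')
lock(im,[(222,183),(313,212),(297,285),(203,250)],(234,332),[270,130],5,94)
"
```

```text
corners [[53.0, -71.4], [34.9, -114.5], [-1.0, -102.6], [20.0, -58.6]] origin [ 26.7 -86.8] crown [-20.3 -70.9] len 49.6 yaw -0.33
yaw by sides -0.4 -0.45
```

Top view t6: the padlock body is at about (258,233) and the crown at (234,332). Its origin is at tidy (27,-87) with yaw about -0.4. I'll push again with the fingers 14 mm open, which gives two contact points and a steadier face, centred on the mass.

```bash
python3 -c "
from h import *
go(25,-140,120)"
```

```text
now tidy [   5.2 -239.2] [ 619.1 -274.   122. ] [-3.141 -0.     0.099] t 7.6333 F [ 0.2  0.2 -0.2] w 0.2286401081366992
shift [ 19.7 -99.2   2.1] turn [-0. -0. -0.]
```

>>> {"fn": "arm_command", "kwargs": {"rows": [[[5, -25, 0, 0, 0, 0], [10, -50, 0, 0, 0, 0], [15, -75, 0, 0, 0, 0], [19.5, -97, 0, 0, 0, 0], [19.5, -97, 0, 0, 0, 0], [19.5, -97, 10, 0, 0, 0], [19.5, -97, 22, 0, 0, 0], [19.5, -97, 33, 0, 0, 0], [19.5, -97, 40.5, 0, 0, 0], [19.5, -97, 40.5, 0, 0, 0], [19.5, -97, 40.5, 0, 0, 0]]], "claw": -0.67}}

```text
clock: 8.55
eef_pos: [628.1, -175.9, 80.2]
tool_rot: [-3.141, 0.002, 0.099]
force: [-0.3, -0.2, 1.3]
width: 14.3
```

```bash
python3 -c "
from h import *
go(25,-35,81)
im=get_image('side');save(im,'s7.png',(230,150,390,290),4)"
```

```text
now tidy [  24.  -142.5] [ 628.1 -175.9   80.2] [-3.141e+00  2.000e-03  9.900e-02] t 8.55 F [-0.3 -0.2  1.3] w 14.287730958293631
shift [   0.9 -107.5   -0.8] turn [-0.   0.1 -0.1]
```

View pics/s7.png

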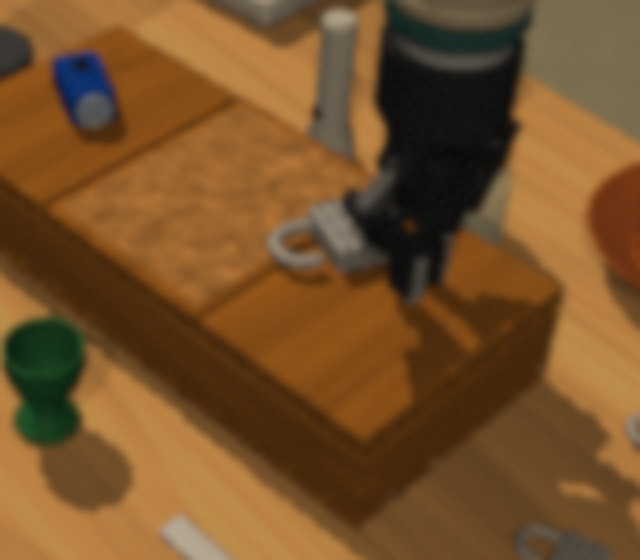

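>>> {"fn": "arm_command", "kwargs": {"rows": [[[0, -4, -0.5, 0, 0, 0], [0, -8, -0.5, 0, 0, 0], [0, -11, -0.5, 0, 0, 0], [0, -13, -0.5, 0, 0, 0], [0, -15, -0.5, 0, 0, 0], [0, -17, -0.5, 0, 0, 0], [0, -19, -0.5, 0, 0, 0], [0, -21, -0.5, 0, 0, 0], [0, -23, -0.5, 0, 0, 0], [0, -25, -0.5, 0, 0, 0], [0, -27, -0.5, 0, 0, 0], [0, -29.5, -0.5, 0, 0, 0], [0, -32, -0.5, 0, 0, 0], [0, -34.5, -0.5, 0, 0, 0], [0, -37, -0.5, 0, 0, 0], [0, -39.5, -0.5, 0, 0, 0], [0, -42, -0.5, 0, 0, 0], [0, -44.5, -0.5, 0, 0, 0], [0, -47, -0.5, 0, 0, 0], [0, -49, -0.5, 0, 0, 0]]]}}

```text
clock: 10.27
eef_pos: [623.6, -125.6, 81.5]
tool_rot: [-3.141, 0.001, 0.101]
force: [0.3, -0.8, -0.7]
width: 13.9
```

```bash
python3 -c "
from h import *
go(25,-35,81)
im=get_image('side');save(im,'s8.png',(230,150,390,290),4)
im=get_image('top');save(im,'t8.png',(250,130,400,245),5)"
```

```text
now tidy [ 24.6 -92.1] [ 623.6 -125.6   81.5] [-3.141e+00  1.000e-03  1.010e-01] t 10.2667 F [ 0.3 -0.8 -0.7] w 13.945542721002852
shift [  0.5 -57.1   0.5] turn [-0.   0.1  0. ]
```

View pics/s8.png

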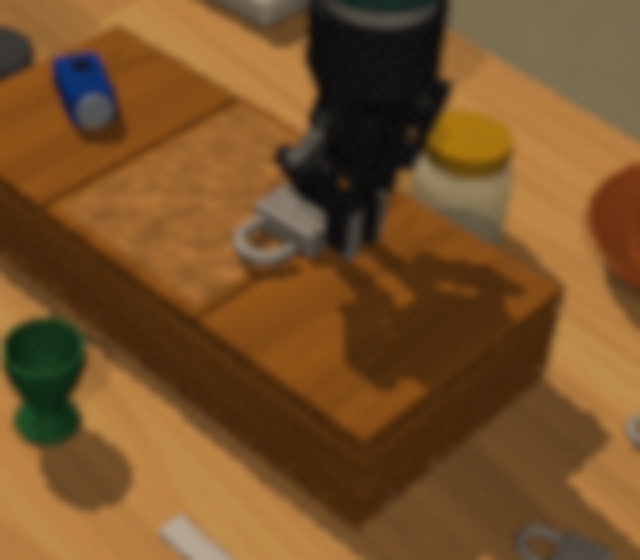

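View pics/t8.png

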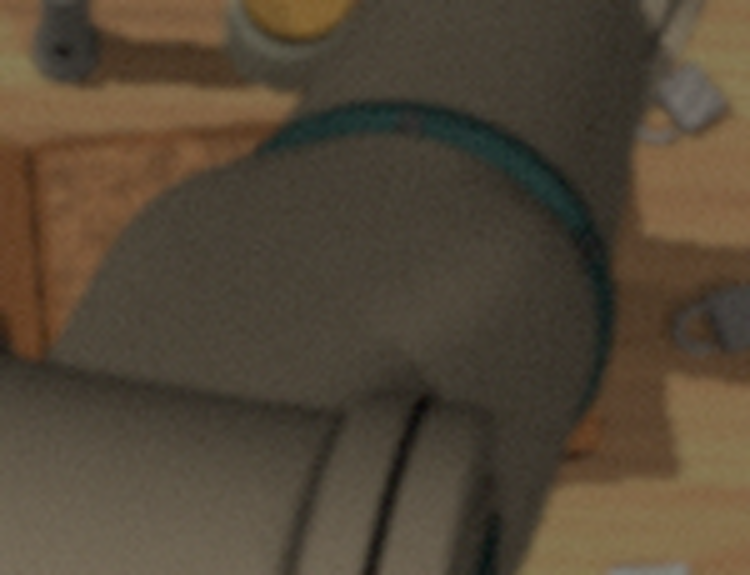

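The body has turned back to square: its side is flat on both fingers, with the shackle at (262,245) pointing to the front. I'll push the remaining 52 mm or so.

>>> {"fn": "arm_command", "kwargs": {"rows": [[[0, -2, 0, 0, 0, 0], [0, -4.5, 0, 0, 0, 0], [0, -7, 0, 0, 0, 0], [0, -9.5, 0, 0, 0, 0], [0, -12, 0, 0, 0, 0], [0, -15, 0, 0, 0, 0], [0, -18, 0, 0, 0, 0], [0, -21, 0, 0, 0, 0], [0, -24, 0, 0, 0, 0], [0, -27, 0, 0, 0, 0], [0, -30, 0, 0, 0, 0], [0, -33, 0, 0, 0, 0], [0, -36, 0, 0, 0, 0], [0, -39, 0, 0, 0, 0], [0, -42, 0, 0, 0, 0], [0, -45, 0, 0, 0, 0], [0, -47.5, 0, 0, 0, 0], [0, -49.5, 0, 0, 0, 0], [0, -51, 0, 0, 0, 0], [0, -52, 0, 0, 0, 0]]]}}

```text
clock: 12.03
eef_pos: [618.8, -74.4, 81.8]
tool_rot: [-3.142, 0.0, 0.101]
force: [0.7, -2.0, -0.2]
width: 14.4
```

>>> {"fn": "arm_command", "kwargs": {"rows": [[[0, 2, 0, 0, 0, 0], [0, 6, 0, 0, 0, 0], [0, 15, 0, 0, 0, 0], [0, 30, -10, 0, 0, 0], [0, 55, -30, 0, 0, 0], [0, 85, -50, 0, 0, 0], [0, 120, -50, 0, 0, 0], [0, 150, -50, 0, 0, 0], [0, 150, -50, 0, 0, 0], [0, 150, -50, 0, 0, 0]]], "claw": -1}}

```text
clock: 12.87
eef_pos: [632.9, -229.2, 132.8]
tool_rot: [3.139, -0.0, 0.094]
force: [-0.3, 0.0, -0.2]
width: -0.2
```

```bash
python3 -c "
from h import *
go(-78,-135,110)
im=get_image('side');save(im,'s9.png',(200,150,390,290),4)
im=get_image('top');save(im,'t9.png',(220,130,370,245),5)"
```

```text
now tidy [  23.4 -196. ] [ 632.9 -229.2  132.8] [ 3.139 -0.     0.094] t 12.8667 F [-0.3  0.  -0.2] w -0.1723701828451122
shift [-101.8  -60.5   22.6] turn [ 0.2 -0.  -0.3]
```

View pics/s9.png

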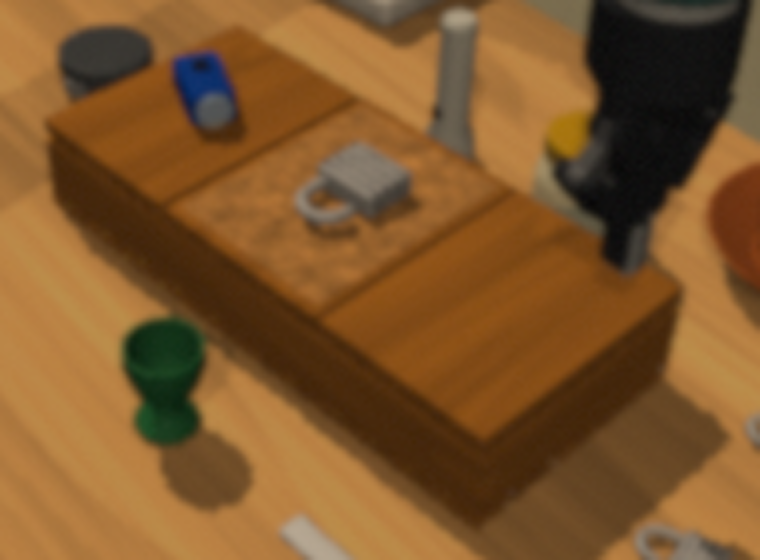

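View pics/t9.png

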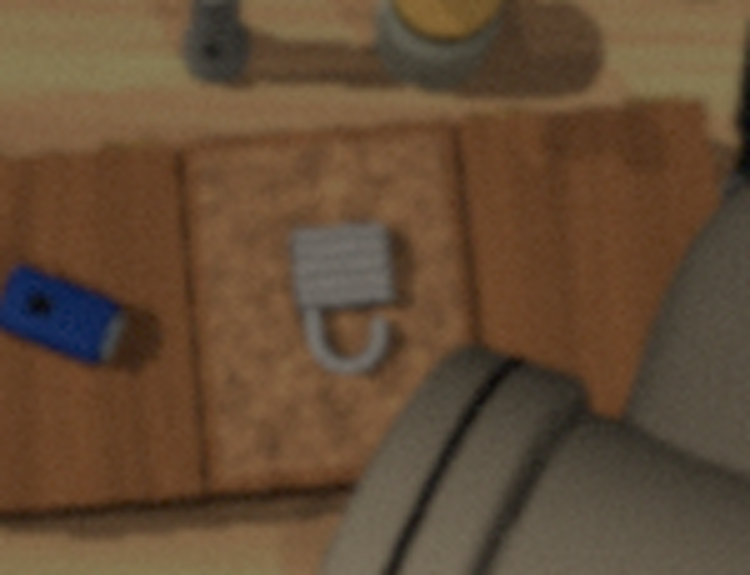

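The padlock lies square on the middle strip: body (344,264) and crown (352,367) in the top view, with the bike light untouched at (60,315). Next I measure it and move to the -y lid's front edge.

```bash
python3 -c "
from h import *
im=get_image('top')
lock(im,[(292,226),(388,225),(396,300),(300,306)],(352,367),[220,130],5,93)
go(-82,-135,110)
"
```

```text
corners [[38.5, 19.0], [35.3, -28.1], [-2.5, -28.5], [-1.8, 18.5]] origin [17.3 -4.8] crown [-32.5  -4.8] len 49.8 yaw 0.0
yaw by sides -0.07 -0.01
now tidy [  25.  -189.9] [ 633.9 -222.9  131.8] [-3.14   0.     0.101] t 13.0167 F [-0.5 -0.7 -0.2] w -0.14895470518859175
shift [-107.   -55.    21.9] turn [-0.1  0.   0.1]
```

>>> {"fn": "arm_command", "kwargs": {"rows": [[[-25, -13, 0, 0, 0, 0], [-50, -26, 0, 0, 0, 0], [-75, -40, 0, 0, 0, 0], [-107, -55, 0, 0, 0, 0], [-107, -55, 15, 0, 0, 0], [-107, -55, 30, 0, 0, 0], [-107, -55, 42, 0, 0, 0], [-107, -55, 50, 0, 0, 0], [-107, -55, 50, 0, 0, 0], [-107, -55, 50, 0, 0, 0]]]}}

```text
clock: 13.85
eef_pos: [522.0, -179.2, 81.7]
tool_rot: [-3.141, 0.0, 0.102]
force: [0.1, 0.4, 1.3]
width: 0.2
```

```bash
python3 -c "
from h import *
go(-82,-135,72.5)
im=get_image('side');save(im,'s10.png',(200,150,390,290),4)"
```

```text
now tidy [ -81.9 -135.2] [ 522.  -179.2   81.7] [-3.141  0.     0.102] t 13.85 F [0.1 0.4 1.3] w 0.23121484341950846
shift [-0.1 -0.2  9.2] turn [-0.   0.   0.1]
```

View pics/s10.png

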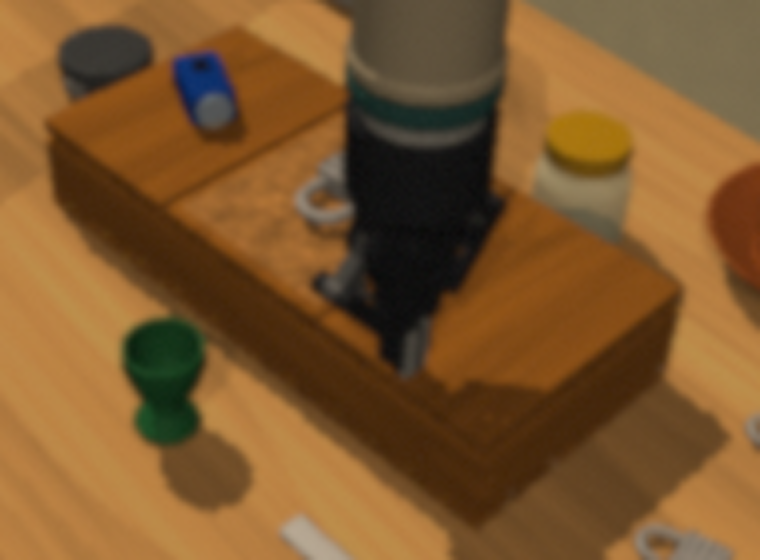

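The fingertip is at (405,370), just above the middle of the -y lid's front edge, and the padlock hasn't moved. Now I press.

>>> {"fn": "arm_command", "kwargs": {"rows": [[[0, 0, 3, 0, 0, 0], [0, 0, 6, 0, 0, 0], [0, 0, 7.5, 0, 0, 0], [0, 0, 9, 0, 0, 0], [0, 0, 9.5, 0, 0, 0], [0, 0, 9.5, 0, 0, 0]]]}}

```text
clock: 14.4
eef_pos: [522.4, -180.0, 72.6]
tool_rot: [3.141, -0.001, 0.1]
force: [0.4, -1.2, 5.1]
width: -0.1
```

The lid is about 3.4 mm down (roughly -0.02 rad) with 5 N. I'll let go, upward and toward the front.

>>> {"fn": "arm_command", "kwargs": {"rows": [[[-5, 0, -25, 0, 0, 0], [-20, 0, -60, 0, 0, 0], [-40, 0, -95, 0, 0, 0], [-60, 0, -130, 0, 0, 0], [-75, 30, -130, 0, 0, 0], [-80, 60, -130, 0, 0, 0], [-80, 90, -130, 0, 0, 0], [-80, 120, -130, 0, 0, 0], [-80, 120, -130, 0, 0, 0], [-80, 120, -130, 0, 0, 0]]]}}

```text
clock: 15.23
eef_pos: [453.3, -308.9, 201.8]
tool_rot: [3.141, 0.001, 0.097]
force: [0.6, 0.0, -0.8]
width: 0.3
```

```bash
python3 -c "
from h import *
go(0,0,200)
im=get_image('side');save(im,'s11.png',(180,120,390,290),3.7)
im=get_image('top');save(im,'t11.png',(190,120,400,245),3.8)"
```

```text
now tidy [-163.2 -257.4] [ 453.3 -308.9  201.8] [3.141e+00 1.000e-03 9.700e-02] t 15.2333 F [ 0.6  0.  -0.8] w 0.25527939041430525
shift [ 162.4 -257.9    1.6] turn [ 0.   0.1 -0.2]
```

View pics/s11.png

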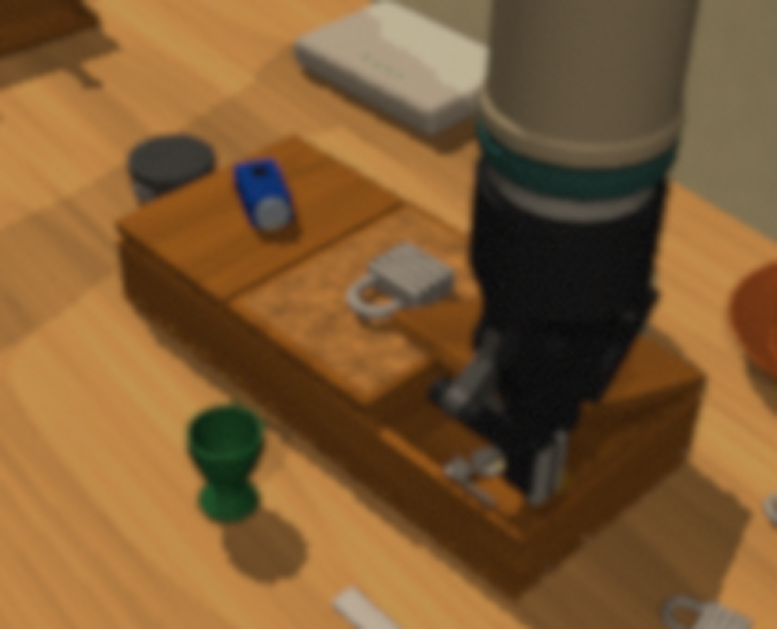

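View pics/t11.png

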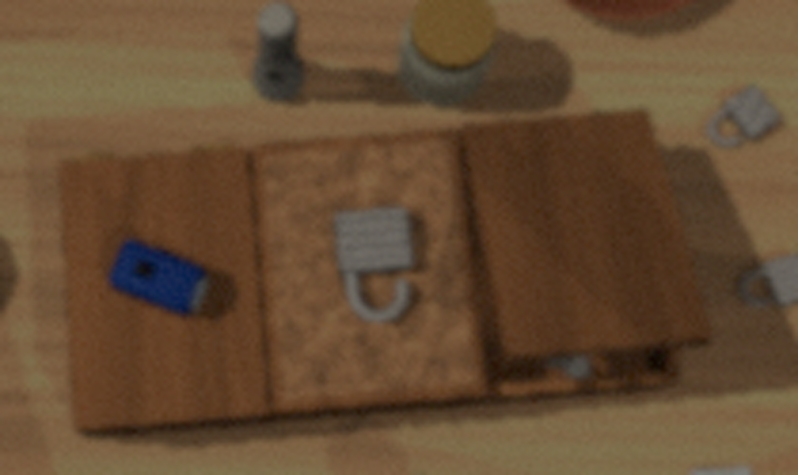

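The lid is ajar with the key visible inside at (475,465), and the padlock sits mid-strip. I'll wait a moment, then do a last check on the lid height and the bike light.

>>> {"fn": "arm_command", "kwargs": {"rows": [[[0, 0, -20, 0, 0, 0], [0, 0, -20, 0, 0, 0], [0, 0, -20, 0, 0, 0], [0, 0, -20, 0, 0, 0], [0, 0, -20, 0, 0, 0], [0, 0, -20, 0, 0, 0]]]}}

```text
clock: 15.83
eef_pos: [454.1, -306.6, 221.7]
tool_rot: [-3.141, 0.001, 0.101]
force: [0.0, -0.2, -0.3]
width: 0.1
```

```bash
python3 -c "
from h import *
im=get_image('top')
q=lambda u,v:(np.array([u,v])/3.8+[190,120]).astype(int)
for n,p in(('lid front',q(600,320)),('lid mid',q(590,220)),('left lid',q(160,360)),('padlock top',q(372,240)),('strip',q(400,370))):
    P=np.median([bydepth(im,p+[i,j])[0] for i in(-1,0,1) for j in(-1,0,1)],0);print(n,tf(P).round(1),P[2].round(1))
a,b=[bydepth(im,q(*u))[0] for u in((600,320),(585,180))]
print('angle',np.arctan2(a[2]-b[2],tf(b)[0]-tf(a)[0]))
lock(im,[(333,211),(406,208),(411,268),(341,272)],(380,316),[190,120],3.8,93)
hsv=cv2.cvtColor(im['pixels'],cv2.COLOR_RGB2HSV)
m=((hsv[:,:,0]>100)&(hsv[:,:,0]<130)&(hsv[:,:,1]>120)).astype(np.uint8);m[:,260:]=0;m[:170]=0
n,l,st,ce=cv2.connectedComponentsWithStats(m)
i=1+st[1:,4].argmax();print('light',ce[i],onplane(im,ce[i],98)[0])
go(0,0,200)
print(order.finish_job())
"
```

```text
lid front [ -53.  -131.3] 137.0
lid mid [  17.2 -141.2] 107.7
left lid [-47.7 139.4] 77.5
padlock top [16.1 -1.2] 93.4
strip [-66.6 -14.7] 74.4
angle 0.38876056401212866
corners [[37.7, 20.9], [36.0, -26.4], [-3.7, -25.9], [-2.8, 19.2]] origin [16.8 -3.1] crown [-31.9  -4. ] len 48.7 yaw 0.02
yaw by sides -0.04 -0.02
light [230.6744186  192.30620155] [579.00015374 100.79727449  98.        ]
now tidy [-162.2 -255.4] [ 454.1 -306.8  221.7] [-3.141e+00  1.000e-03  1.010e-01] t 15.8833 F [-0.   0.8 -0.6] w 0.12543744667721557
shift [ 162.4 -255.2   21.8] turn [-0.   0.1  0. ]
the job is handed in; nothing more can be done
None
```

I slid the padlock off the -y lid onto the middle strip. I then pressed that lid's front edge with about 5 N and let go, and it sprang ajar. The job is handed in at about 15.9 s; no verdict was reported.

- **Push:** The first push, with shut fingers, turned the padlock past square, to about -0.4 rad. I backed off to look, then finished with the fingers 14 mm open, which turned it back and kept it square. The force readings I took during the pushes were about 3 N or less.
- **Last checks:**
  - The padlock's origin is at about (17, -3) mm and its crown at (-32, -4) mm in the tidy's frame, with its top at z = 93 mm.
  - The opened lid measures about 0.39 rad.
  - The other lid is shut, and the bike light has moved less than 1 mm.
  - The arm is well clear and touches nothing.
- **Not measured:** I only checked the other things on the board by eye; those in view in the last pictures looked unmoved. None of the checks failed or disagreed.

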